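Close up the jewellery chest

ROBOT

A 6-joint arm with a two-finger parallel gripper is mounted at the origin on the work surface. World frame = base frame: x ahead of the robot, y to its left, z up, the work surface at z = 0. Lengths are in m, angles in rad, forces in N, time in s.
With the tool pointing down it reaches from about 0.275 to 0.875 m from the base axis. Payload 12.5 kg.
Tool frame: the origin (TCP) lies midway between the tips of the shut fingers; the grasp point (between the pads) lies 19 mm behind it (env.grip_depth is the distance from the TCP to the grasp point, in m); z points along the fingers, y is the line along which they close (so a half turn about z gives the same grasp; the last joint's range is limited). The gripper opens to 85 mm and grips with 20 to 120 N. Pads are 22 mm wide; open, the fingers measure 114 mm over their backs; the gripper's body (76 mm by 85 mm) begins 54 mm behind the grasp point. The pads swing forward as they close: fully open they stand 13 mm farther back than shut.
Start: joints at [-1.418, 0.351, 1.652, -0, 1.139, -0.085], TCP at [0.13, -0.535, 0.231] pointing down, gripper open.
Joint ranges: [-2.75, 2.75], [-0.79, 2.1], [0.01, 2.65], [-1.57, 4.71], [0.07, 3.14], [-2.87, 2.87]. Speed limits (rad/s): [2.22, 2.22, 2.79, 3.14, 3.14, 3.14].

INTERFACE

Orientations are given as a unit quaternion [x, y, z, w].
In Python, from plant import read_state, read_camera, camera_model, env gives the robot as it stands.
- The arm moves only by the tool step_arm, never from a script. Its arguments are lists of equal length, an entry for each row: "slide": the shift along the tool's x, y, z each as a share of 0.4 m, from -1 to 1, a list of three; "dr": the turn, a rotation vector about the tool's x, y, z each as a share of 120 degrees, from -1 to 1, a list of three; "claw": the opening in per cent of the stroke, from 0 (shut) to 100 (fully open). A call has 1 to 10 rows; each row shifts and turns the commanded pose from where the row before left it, along the tool's axes as they then stand; what a row does not reach is not made up. A row lasts 1/8 s, in which the tool goes at most 62.5 mm and 10.7 degrees, less where a joint would pass 70% of its speed; a pose out of reach is approached as far as the arm can. A call with a number of a shift or a turn outside -1 to 1 is refused whole. A call with a gripper value outside its range is refused whole. The fingers move at their own pace and stop on an object; "squeeze" is the grip in N (left out, the last holds). Time passes only in rows, so rows that do not move let the fingers close. It gives the time, the measured TCP pose, the force, the opening and the grip force at its end, in the units of the state.
- read_state(): the state, without advancing time (a new reading comes with each control period).
- read_camera(name): name is "side" or "top" or "wrist"; returns (picture, depth): 384x512x3 uint8, blue, green, red; 384x512 float32, m along the optical axis (not along the pixel's ray), 0 where there is no reading.
- camera_model(name): a dict with "K" (3x3 intrinsics, pixels), "R" (3x3) and "t" (3): a world point X has camera coordinates R X + t. Camera axes: x right, y down, z forward; pixel columns grow to the right and rows downward; lengths in m; the calibration is good to about 2 mm. A picture is of the moment at which its call begins: read the wrist's pose just before it. camera_model takes no time and is no camera call; for the wrist camera it gives the pose at the moment of the call.
- env.finish_job(): hands the job in; it is judged then, once.
The state is a dict: "t": time; "qpos": joint angles; "qvel": joint speeds; "effort": joint torques, N m; "ee_pos": TCP position; "ee_rot": TCP orientation; "force": force on the tool from outside, world axes, zero at the start; "wrist_torque": the same for the moment, N m; "grip_width": finger opening in m; "finger_force": force on a finger pad.
Only numpy, scipy, OpenCV 4.12 (cv2) and the standard library are available. Lean on these libraries where they do the work, as an engineer would, in place of code of your own. Each camera call takes 0.05 s, during which the arm holds its last target. There are 200 camera calls.

TASK

Closing time in the gift shop: push both drawers of the jewellery chest fully home with your fingertips, then push its open lid down until it is fully shut. Push only: do not lift or carry anything, nor pull anything further open, do not shove the chest out of its place on the counter, and leave the ring box, the bear figurine and the bell where they stand.

Things in the scene. Friction and masses are not known exactly. Their poses are not given: they have to be found in the camera images.
- chest: Loose 3.7 kg wooden chest on the counter: 170 deep (x), 260 wide (y), 110 high without lid. Origin: centre of underside. Its +x runs from the front (drawers, facing the robot) to the back (hinge), +y to the robot's left; yaw within 0.3. Two drawers side by side in front, below a shallow tray that the lid covers. Over about 18 N sideways slides the whole chest.
- drawer_left (a joint): Left (+y) drawer: how far it stands out of the chest, in m. 0 = home, its front flush with the chest's front; 0.10 = stop. It starts 0.03 to 0.075 out, slides along the chest's x (pushed home towards the chest's +x), needs about 1 to 2 N, and stays where it is left.
- drawer_right (a joint): Right (-y) drawer: the same for the other drawer.
- drawer_left_front (a point): Centre of the left drawer front's outer face, at its knob's root; moves with the drawer. Front 114 wide, 54 high (9.5 to 63.5 above the counter). A brass knob, 16 diameter, stands 14 out at its centre. When home: chest x = -0.085, y = +0.063. Fingertips may push the flat face beside the knob, or the knob.
- drawer_right_front (a point): The same point of the right drawer's front; chest y = -0.063.
- lid (a joint): Lid angle in rad: 0 = shut, lying flat on the rim; grows as the free front edge rises; 1.6 = stop. Starts between 0.75 and 1.15. A stiff hinge holds it at any angle; it takes about 1 to 2.5 N at the free edge to push it down and it does not fall. Axis along the chest's y, at the back top rim.
- lid_hinge (a point): Middle of the lid's hinge line, at the lid's underside: chest x = +0.085, y = 0, z = 0.110.
- lid_edge (a point): Middle of the lid's free front edge, on its outer (upper) face; moves with the lid. The lid is a flat plate 174 long from the hinge to this edge, 264 wide and 12 thick; when shut its upper face is 122 above the counter.
- ring_box: Bystander: closed ring box, dark blue, 53 by 53 by 40 high; origin at the centre of its underside.
- bear: Bystander: sitting white china bear figurine, 52 diameter at the base, 82 high; origin at the centre of its underside.
- bell: Bystander: brass counter bell with a handle, 60 diameter at the base, 66 high; origin at the centre of its underside.

How it is judged:
By the outcome, as a careful person would: the job done as asked, in the order asked, and still so for the second after the job is handed in, with the robot touching nothing.
It also fails if it takes over 58 s, if anything falls off the work surface, if the arm or the gripper's body presses on something with over 40 N, if the wrist force passes 120 N, or if a joint passes its speed limit or range.

## Working session

There is one attempt and no reset: what is moved stays moved. The work goes in short steps, Python scripts to look and compute and a tool call to move; the robot and the scene stay as the last step left them, time stands still between calls to the robot, and variables do not carry over. Pictures are saved under pics/ and viewed, at most 10 in all, crops included, and the job is handed in when it is done.

Besides the shell and the picture viewer there is one more tool, called after "Emit:" as name(argument=value, ...), one argument or row to a line, values as JSON. step_arm: Moves the arm, as the interface text tells. Shift numbers are shares of 0.4 m and turn numbers shares of 120 degrees, none past 1 either way. Its arguments: {"type":"object","properties":{"slide":{"type":"array","items":{"type":"array","items":{"type":"number"}}},"dr":{"type":"array","items":{"type":"array","items":{"type":"number"}}},"claw":{"type":"array","items":{"type":"number"}},"squeeze":{"type":"number"}},"required":["slide","dr","claw"]}

```bash
ls; mkdir -p pics; python3 - <<'E'
from plant import *
import cv2,numpy as np
s=read_state(); print(s)
a=[]
for n in("top","side"):
    p,d=read_camera(n); np.savez(f"pics/{n}.npz",p=p,d=d,**camera_model(n)); cv2.imwrite(f"pics/{n}0.png",p); print(n,camera_model(n))
    a.append(p)
E
```

```text
pics
{'t': 0.0, 'qpos': array([-1.41759090e+00,  3.51233562e-01,  1.65243462e+00,  2.85731785e-05,
        1.13908359e+00, -8.46180340e-02]), 'qvel': array([-0.00074557,  0.00029349,  0.00084052, -0.00132027, -0.00024   ,
       -0.0005485 ]), 'effort': array([ 6.91683408e-05, -5.06104124e+01, -2.91400051e+01, -7.63945127e-05,
        4.57055401e-03,  2.77310642e-05]), 'ee_pos': array([ 0.12954461, -0.53418575,  0.23075588]), 'ee_rot': array([ 9.92938870e-01,  1.18625729e-01, -6.90654621e-06, -5.79660936e-04]), 'force': array([ 0.42794985,  0.9779041 , -1.09654692]), 'wrist_torque': array([-0.00289821, -0.0229405 ,  0.05870433]), 'finger_force': 0.0, 'grip_width': 0.08544019166099295}
top {'K': array([[392.52491188,   0.        , 259.79747323],
       [  0.        , 392.52491188, 193.72558514],
       [  0.        ,   0.        ,   1.        ]]), 'R': array([[-0.01937131, -0.99980817, -0.00289318],
       [-0.99925951,  0.01945674, -0.03319435],
       [ 0.03324428,  0.00224802, -0.99944473]]), 't': array([0.06108368, 0.53501305, 1.02313118])}
side {'K': array([[420.35626112,   0.        , 245.98846849],
       [  0.        , 420.35626112, 193.85052165],
       [  0.        ,   0.        ,   1.        ]]), 'R': array([[-0.95161911, -0.30672637, -0.01843917],
       [-0.21455296,  0.70621176, -0.67470881],
       [ 0.21997294, -0.63810961, -0.73785366]]), 't': array([0.53762839, 0.15146142, 0.88819776])}
```

View pics/top0.png

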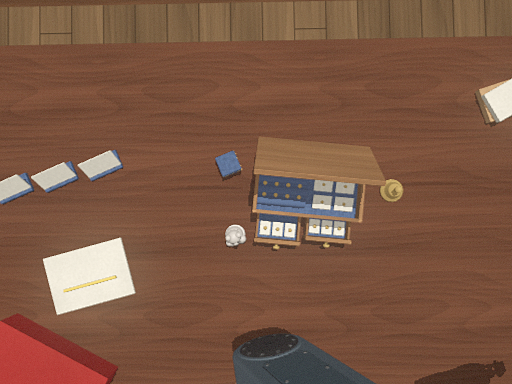

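View pics/side0.png

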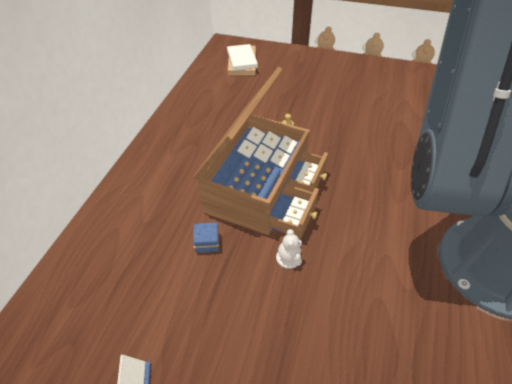

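Top view: the chest is at about (305,190) with knobs at (276,247) and (326,245). The bear is at (235,235), the ring box at (228,163) and the bell at (392,190). The side view shows the lid tilted back and both drawers out.

```bash
cat > h.py <<'E'
import numpy as np,cv2
def cloud(f):
    f=np.load(f); d=f['d']; v,u=np.mgrid[:384,:512]
    r=np.stack([u,v,np.ones_like(u)],-1)@np.linalg.inv(f['K']).T
    return f['p'],d,(r*d[...,None]-f['t'])@f['R']
def cast(f,u,v,z):
    f=np.load(f); R=f['R']; c=-R.T@f['t']; r=R.T@np.linalg.inv(f['K'])@[u,v,1]
    return c+r*(z-c[2])/r[2]
E
python3 - <<'E'
from h import *
np.set_printoptions(precision=4,suppress=True)
p,d,X=cloud('pics/top.npz'); z=X[...,2]
roi=np.zeros_like(d,bool); roi[125:255,205:410]=1
def rect(m,name):
    pts=X[m][:,:2].astype(np.float32); r=cv2.minAreaRect(pts); print(name,len(pts),r,'\n',cv2.boxPoints(r))
ch=roi.copy(); ch[:,:248]=0; ch[:,366:]=0
m=ch&(abs(z-.110)<.004); m[:178]=0; rect(m,'rim')
for n,a,b in(('L',250,302),('R',303,356)):
    m=ch&(abs(z-.0635)<.006); m[:,:a]=0;m[:,b:]=0;m[:226]=0; rect(m,n)
    print(X[m].mean(0))
# lid plane
m=ch&(z>.125); m[182:]=0; q=X[m]; print('lid',len(q)); c=q.mean(0); n=np.linalg.svd(q-c,full_matrices=0)[2][2]; print(c,n*np.sign(n[2]),np.degrees(np.arccos(abs(n[2]))),np.std((q-c)@n), q[q[:,2].argmax()],z[m].max())
for n,(u,v) in dict(FL=(254,212),FR=(362,219)).items(): print(n,cast('pics/top.npz',u,v,.11))
for n,(u,v) in dict(LidTL=(258,137),LidTR=(377,147),LidBL=(255,175),LidBR=(384,183)).items(): print(n,X[v-3:v+4,u-3:u+4].reshape(-1,3)[[0,24,48]])
for n,(a,b,c_,e) in dict(ring=(150,178,213,243),bear=(222,250,222,247),bell=(176,206,380,408)).items():
    m=np.zeros_like(roi);m[a:b,c_:e]=1;m&=(z>.012)&(z<.1); rect(m,n); print(X[m][:,2].max())
cv2.imwrite('pics/crop.png',cv2.resize(p[125:260,205:410],None,fx=3.9,fy=3.9,interpolation=cv2.INTER_CUBIC))
E
```

```text
rim 567 ((0.5203443765640259, -0.06368903815746307), (0.26032039523124695, 0.08961421996355057), 83.82396697998047) 
 [[ 0.4618 -0.1883]
 [ 0.5509 -0.1979]
 [ 0.5789  0.0609]
 [ 0.4898  0.0705]]
L 193 ((0.4158216118812561, 0.01129484549164772), (0.11282434314489365, 0.010291331447660923), 83.16926574707031) 
 [[ 0.404  -0.0441]
 [ 0.4142 -0.0453]
 [ 0.4276  0.0667]
 [ 0.4174  0.0679]]
[0.4159 0.0114 0.0648]
R 190 ((0.4177108705043793, -0.11497732251882553), (0.11235413700342178, 0.010232060216367245), 83.41523742675781) 
 [[ 0.4062 -0.1702]
 [ 0.4164 -0.1714]
 [ 0.4292 -0.0598]
 [ 0.4191 -0.0586]]
[ 0.4179 -0.1149  0.0648]
lid 4070
[ 0.5993 -0.0573  0.2126] [ 0.9456 -0.1068  0.3072] 72.11240633691739 0.01766067176714802 [0.5018 0.0484 1.0405] 1.0404992057260085
FL [0.4897 0.065  0.11  ]
FR [ 0.4682 -0.1901  0.11  ]
LidTL [[0.6946 0.0603 0.0069]
 [0.6657 0.0521 0.123 ]
 [0.6556 0.0452 0.1403]]
LidTR [[ 0.6621 -0.2543  0.0048]
 [ 0.6543 -0.2628  0.0023]
 [ 0.6464 -0.271   0.0007]]
LidBL [[0.5944 0.0703 0.0023]
 [0.5863 0.0625 0.0015]
 [0.5701 0.054  0.1116]]
LidBR [[ 0.5502 -0.1907  0.2628]
 [ 0.544  -0.1958  0.2649]
 [ 0.5491 -0.2788  0.0252]]
ring 443 ((0.6157720685005188, 0.13182823359966278), (0.05308162420988083, 0.0532609261572361), 21.167083740234375) 
 [[0.5814 0.1471]
 [0.6006 0.0974]
 [0.6501 0.1166]
 [0.6309 0.1662]]
0.04745971637239159
bear 317 ((0.4310801029205322, 0.11744163930416107), (0.049991827458143234, 0.05027760565280914), 13.153703689575195) 
 [[0.401  0.1362]
 [0.4125 0.0873]
 [0.4611 0.0987]
 [0.4497 0.1476]]
0.08585077251364215
bell 290 ((0.5394977331161499, -0.2943134307861328), (0.048253897577524185, 0.05266569182276726), 51.70075607299805) 
 [[ 0.5039 -0.2969]
 [ 0.5452 -0.3296]
 [ 0.5751 -0.2917]
 [ 0.5338 -0.2591]]
0.07014004425254874
```

View pics/crop.png

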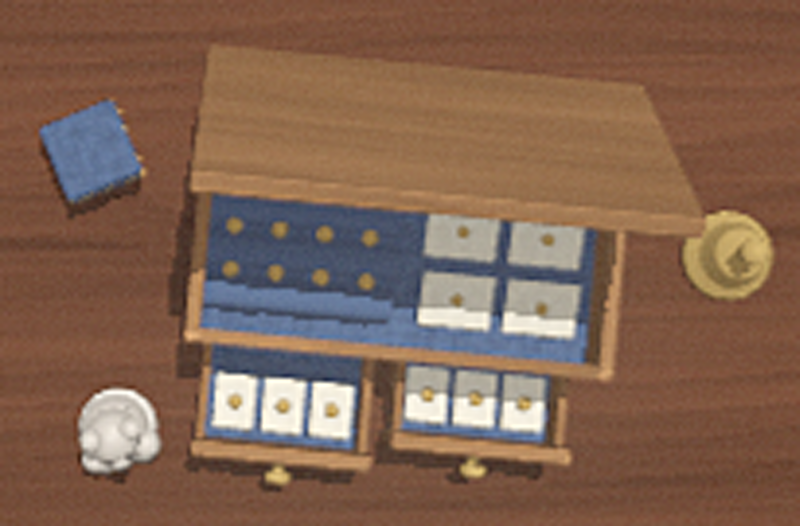

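The chest's yaw is about -0.11. The drawers stand out about 72 mm (left) and 57 mm (right), and the lid is at about 1.05 rad. I'll shut the gripper, turn it to match the chest and travel in front of the left drawer.

Emit:
step_arm(
  slide=[
    [0, 0, 0],
    [0, 0, 0],
    [0.03, -0.1, 0],
    [0.03, -0.1, 0],
    [0.03, -0.1, 0],
    [0.03, -0.1, 0],
    [0.03, -0.1, 0],
    [0.03, -0.1, 0],
    [0.03, -0.1, 0],
    [0.03, -0.1, 0],
  ],
  dr=[
    [0, 0, 0.0825],
    [0, 0, 0.0825],
    [0, 0, 0],
    [0, 0, 0],
    [0, 0, 0],
    [0, 0, 0],
    [0, 0, 0],
    [0, 0, 0],
    [0, 0, 0],
    [0, 0, 0],
  ],
  claw=[0, 0, 0, 0, 0, 0, 0, 0, 0, 0],
  squeeze=20,
)

```text
t: 1.35
ee_pos: [0.2596, -0.2254, 0.2312]
ee_rot: [0.999, -0.054, -0.0, -0.0]
force: [0.1, -0.1, 0.2]
grip_width: 0.0001
finger_force: 0.0
```

```bash
cat >> h.py <<'E'
from scipy.spatial.transform import Rotation as Ro
O=np.array([.5603,-.068,0]); C=Ro.from_euler('z',-.11)
def to(s,c):  # chest-frame target -> tool shares total
    T=O+C.apply(c); dw=T-s['ee_pos']; return Ro.from_quat(s['ee_rot']).inv().apply(dw)/.4
def st(s): 
    R=C.inv()*Ro.from_quat(s['ee_rot']); print('t',s['t'],'chest',C.inv().apply(s['ee_pos']-O).round(4),'zaxis',R.as_matrix()[:,2].round(3),'xaxis',R.as_matrix()[:,0].round(3),'F',C.inv().apply(s['force']).round(2),s['grip_width'])
E
python3 -c "
from h import *; from plant import *
s=read_state(); st(s); print(to(s,[-.2,.03,.15]))"
```

```text
t 1.35 chest [-0.2816 -0.1894  0.2312] zaxis [-0.  0. -1.] xaxis [ 1.     0.002 -0.   ] F [ 0.09 -0.14  0.16] 9.413034285745747e-05
[ 0.20494342 -0.54811484  0.20306143]
```

Emit:
step_arm(
  slide=[
    [0.034, -0.091, 0.034],
    [0.034, -0.091, 0.034],
    [0.034, -0.091, 0.034],
    [0.034, -0.091, 0.034],
    [0.034, -0.091, 0.034],
    [0.034, -0.091, 0.034],
    [0, 0, 0],
    [0, 0, 0],
  ],
  dr=[
    [0, 0, 0],
    [0, 0, 0],
    [0, 0, 0],
    [0, 0, 0],
    [0, 0, 0],
    [0, 0, 0],
    [0, 0.06, 0],
    [0, 0.06, 0],
  ],
  claw=[0, 0, 0, 0, 0, 0, 0, 0],
)

```text
t: 2.35
ee_pos: [0.3641, -0.0178, 0.1495]
ee_rot: [0.991, -0.053, 0.127, 0.007]
force: [0.4, 0.2, 0.7]
grip_width: -0.0001
finger_force: 0.0
```

```bash
python3 - <<'E'
from h import *; from plant import *
s=read_state(); st(s); print(to(s,[-.2,.03,.048]))
p,d=read_camera('wrist'); np.savez("pics/w.npz",p=p,d=d,**camera_model('wrist')); cv2.imwrite('pics/w1.png',p)
E
```

```text
t 2.35 chest [-0.2005  0.0283  0.1495] zaxis [ 0.252  0.001 -0.968] xaxis [0.968 0.004 0.252] F [0.41 0.21 0.69] -9.461116724982364e-05
[-0.06264923 -0.00423976  0.24577572]
```

View pics/w1.png

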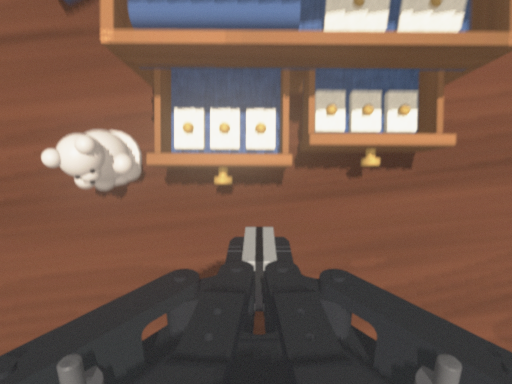

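The wrist view shows the fingers at u=260, clear of the left knob at (222,178) and square to the drawer front (147–292, 160). I'll descend and push most of the way.

Emit:
step_arm(
  slide=[
    [-0.016, -0.001, 0.0615],
    [-0.016, -0.001, 0.0615],
    [-0.016, -0.001, 0.0615],
    [-0.016, -0.001, 0.0615],
    [0.036, 0, 0.0095],
    [0.036, 0, 0.0095],
    [0.036, 0, 0.0095],
    [0.036, 0, 0.0095],
    [0.036, 0, 0.0095],
    [0, 0, 0],
  ],
  dr=[
    [0, 0, 0],
    [0, 0, 0],
    [0, 0, 0],
    [0, 0, 0],
    [0, 0, 0],
    [0, 0, 0],
    [0, 0, 0],
    [0, 0, 0],
    [0, 0, 0],
    [0, 0, 0],
  ],
  claw=[0, 0, 0, 0, 0, 0, 0, 0, 0, 0],
)

```text
t: 3.65
ee_pos: [0.4393, -0.0249, 0.0478]
ee_rot: [0.991, -0.053, 0.126, 0.007]
force: [-0.7, 0.7, -0.6]
grip_width: 0.0003
finger_force: 0.0
```

```bash
python3 - <<'E'
from h import *; from plant import *
s=read_state(); st(s); print(to(s,[-.105,.03,.048]))
E
```

```text
t 3.65 chest [-0.125   0.0295  0.0478] zaxis [ 0.25   0.    -0.968] xaxis [0.968 0.002 0.25 ] F [-0.73  0.66 -0.57] 0.00033070621277671855
[ 0.04851971 -0.00103044  0.01202262]
```

Emit:
step_arm(
  slide=[
    [0.012, 0, 0.003],
    [0.012, 0, 0.003],
    [0.012, 0, 0.003],
    [0.012, 0, 0.003],
    [0, 0, 0],
  ],
  dr=[
    [0, 0, 0],
    [0, 0, 0],
    [0, 0, 0],
    [0, 0, 0],
    [0, 0, 0],
  ],
  claw=[0, 0, 0, 0, 0],
)

```text
t: 4.28
ee_pos: [0.4582, -0.0269, 0.0477]
ee_rot: [0.991, -0.053, 0.126, 0.007]
force: [0.2, -0.8, 0.0]
grip_width: 0.0
finger_force: 0.0
```

Emit:
step_arm(
  slide=[
    [0.005, 0, 0.0013],
    [0, 0, 0],
    [0.005, 0, 0.0013],
    [0, 0, 0],
  ],
  dr=[
    [0, 0, 0],
    [0, 0, 0],
    [0, 0, 0],
    [0, 0, 0],
  ],
  claw=[0, 0, 0, 0],
)

```text
t: 4.78
ee_pos: [0.4619, -0.0273, 0.0477]
ee_rot: [0.991, -0.053, 0.125, 0.007]
force: [-0.2, -0.8, 0.4]
grip_width: -0.0002
finger_force: 0.1
```

```bash
python3 - <<'E'
from h import *; from plant import *
s=read_state(); st(s)
p,d=read_camera('wrist'); cv2.imwrite('pics/w2.png',p)
E
```

```text
t 4.775 chest [-0.1023  0.0296  0.0477] zaxis [ 0.249  0.001 -0.969] xaxis [0.969 0.002 0.249] F [-0.08 -0.8   0.36] -0.00020874040734428692
```

View pics/w2.png

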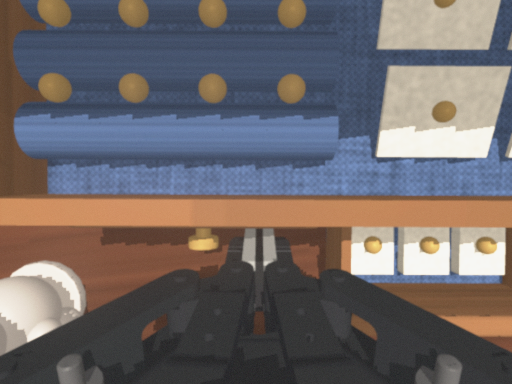

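The left drawer is nearly in, with its knob at (203,240) just in front of the rim. I'll creep in until the force rises.

Emit:
step_arm(
  slide=[
    [0.005, 0, 0.0013],
    [0, 0, 0],
    [0.0025, 0, 0.0006],
    [0, 0, 0],
  ],
  dr=[
    [0, 0, 0],
    [0, 0, 0],
    [0, 0, 0],
    [0, 0, 0],
  ],
  claw=[0, 0, 0, 0],
)

```text
t: 5.32
ee_pos: [0.4649, -0.0276, 0.0476]
ee_rot: [0.991, -0.053, 0.125, 0.007]
force: [-0.9, -1.3, 0.0]
grip_width: 0.0001
finger_force: 0.3
```

Emit:
step_arm(
  slide=[
    [0.0025, 0, 0.0006],
    [0, 0, 0],
  ],
  dr=[
    [0, 0, 0],
    [0, 0, 0],
  ],
  claw=[0, 0],
)

```text
t: 5.58
ee_pos: [0.4659, -0.0277, 0.0477]
ee_rot: [0.991, -0.053, 0.125, 0.007]
force: [-0.6, -1.0, 0.7]
grip_width: 0.0001
finger_force: 0.3
```

Emit:
step_arm(
  slide=[
    [0.0025, 0, 0.0006],
    [0, 0, 0],
  ],
  dr=[
    [0, 0, 0],
    [0, 0, 0],
  ],
  claw=[0, 0],
)

```text
t: 5.82
ee_pos: [0.4669, -0.0278, 0.0477]
ee_rot: [0.991, -0.053, 0.125, 0.007]
force: [-0.8, 0.2, -1.0]
grip_width: -0.0003
finger_force: 0.3
```

Emit:
step_arm(
  slide=[
    [0.0025, 0, 0.0006],
    [0, 0, 0],
  ],
  dr=[
    [0, 0, 0],
    [0, 0, 0],
  ],
  claw=[0, 0],
)

```text
t: 6.08
ee_pos: [0.468, -0.028, 0.0477]
ee_rot: [0.991, -0.053, 0.125, 0.007]
force: [-0.6, 0.2, -0.5]
grip_width: 0.0002
finger_force: 0.3
```

Emit:
step_arm(
  slide=[
    [0.0025, 0, 0.0006],
    [0, 0, 0],
  ],
  dr=[
    [0, 0, 0],
    [0, 0, 0],
  ],
  claw=[0, 0],
)

```text
t: 6.32
ee_pos: [0.469, -0.0281, 0.0477]
ee_rot: [0.991, -0.053, 0.125, 0.007]
force: [-1.2, 0.2, -0.6]
grip_width: 0.0004
finger_force: 0.3
```

Emit:
step_arm(
  slide=[
    [0.0025, 0, 0.0006],
    [0, 0, 0],
  ],
  dr=[
    [0, 0, 0],
    [0, 0, 0],
  ],
  claw=[0, 0],
)

```text
t: 6.58
ee_pos: [0.4698, -0.0282, 0.0477]
ee_rot: [0.991, -0.053, 0.125, 0.007]
force: [-2.7, -0.3, 0.0]
grip_width: 0.0
finger_force: 1.1
```

```bash
python3 - <<'E'
from h import *; from plant import *
for i in range(1):
    s=read_state(); st(s)
p,d=read_camera('top'); np.savez("pics/top2.npz",p=p,d=d,**camera_model('top'))
p,d,X=cloud('pics/top2.npz'); z=X[...,2]
# front rim line vs before, columns 262..280 (left part), and right part
for f in('pics/top.npz','pics/top2.npz'):
    p,d,X=cloud(f); m=abs(X[...,2]-.11)<.005; 
    for a,b in((256,275),(335,358)):
        mm=m.copy(); mm[:,:a]=0;mm[:,b:]=0; mm[:205]=0; mm[228:]=0
        q=X[mm]; q=C.inv().apply(q-O); print(len(q),q[:,0].min().round(4),q[:,0].mean().round(4))
p,d=read_camera('wrist'); 
cv2.imwrite('pics/w3.png',p[170:340])
E
```

```text
t 6.575 chest [-0.0943  0.0297  0.0477] zaxis [ 0.248  0.001 -0.969] xaxis [0.969 0.002 0.248] F [-2.66 -0.57  0.02] 1.10886026569819e-06
66 -0.0843 -0.0804
76 -0.0849 -0.0809
63 -0.0843 -0.0803
74 -0.0847 -0.0809
```

View pics/w3.png

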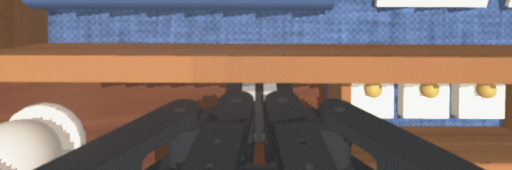

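Emit:
step_arm(
  slide=[
    [0.0025, 0, 0.0006],
    [0, 0, 0],
  ],
  dr=[
    [0, 0, 0],
    [0, 0, 0],
  ],
  claw=[0, 0],
)

```text
t: 6.92
ee_pos: [0.47, -0.0281, 0.0475]
ee_rot: [0.991, -0.053, 0.124, 0.007]
force: [-6.9, 0.2, 5.0]
grip_width: -0.0001
finger_force: 3.7
```

Emit:
step_arm(
  slide=[
    [0.0015, 0, 0.0004],
    [0, 0, 0],
  ],
  dr=[
    [0, 0, 0],
    [0, 0, 0],
  ],
  claw=[0, 0],
)

```text
t: 7.18
ee_pos: [0.4701, -0.0281, 0.0473]
ee_rot: [0.991, -0.053, 0.124, 0.007]
force: [-10.4, 0.4, 6.7]
grip_width: 0.0001
finger_force: 5.1
```

The left drawer is on its stop. I'll back off and shift to the right drawer.

Emit:
step_arm(
  slide=[
    [-0.01, 0, -0.0025],
    [-0.05, 0, -0.013],
    [-0.05, 0, -0.013],
    [-0.05, 0, -0.013],
    [-0.05, 0, -0.013],
    [0, 0.05, 0],
    [0, 0.05, 0],
    [0, 0.05, 0],
    [0, 0, 0],
  ],
  dr=[
    [0, 0, 0],
    [0, 0, 0],
    [0, 0, 0],
    [0, 0, 0],
    [0, 0, 0],
    [0, 0, 0],
    [0, 0, 0],
    [0, 0, 0],
    [0, 0, 0],
  ],
  claw=[0, 0, 0, 0, 0, 0, 0, 0, 0],
)

```text
t: 8.3
ee_pos: [0.3793, -0.0797, 0.0482]
ee_rot: [0.991, -0.054, 0.126, 0.007]
force: [0.4, 1.1, 0.1]
grip_width: 0.0001
finger_force: 0.0
```

```bash
python3 - <<'E'
from h import *; from plant import *
s=read_state(); st(s); print(to(s,[-.100,-.03,.048]))
E
```

```text
t 8.3 chest [-0.1786 -0.0315  0.0482] zaxis [ 0.25  -0.001 -0.968] xaxis [0.968 0.    0.25 ] F [0.31 1.13 0.11] 7.44492507377106e-05
[ 0.19017993 -0.00363758  0.04966357]
```

Emit:
step_arm(
  slide=[
    [0.021, 0, 0.0055],
    [0.021, 0, 0.0055],
    [0.021, 0, 0.0055],
    [0.021, 0, 0.0055],
    [0.021, 0, 0.0055],
    [0.021, 0, 0.0055],
    [0.021, 0, 0.0055],
    [0.021, 0, 0.0055],
    [0.021, 0, 0.0055],
    [0, 0, 0],
  ],
  dr=[
    [0, 0, 0],
    [0, 0, 0],
    [0, 0, 0],
    [0, 0, 0],
    [0, 0, 0],
    [0, 0, 0],
    [0, 0, 0],
    [0, 0, 0],
    [0, 0, 0],
    [0, 0, 0],
  ],
  claw=[0, 0, 0, 0, 0, 0, 0, 0, 0, 0],
)

```text
t: 9.55
ee_pos: [0.4573, -0.0873, 0.0477]
ee_rot: [0.991, -0.053, 0.126, 0.007]
force: [0.2, -0.3, -0.9]
grip_width: -0.0003
finger_force: 0.0
```

Emit:
step_arm(
  slide=[
    [0.0025, 0, 0.0006],
    [0.0025, 0, 0.0006],
    [0.0025, 0, 0.0006],
    [0, 0, 0],
  ],
  dr=[
    [0, 0, 0],
    [0, 0, 0],
    [0, 0, 0],
    [0, 0, 0],
  ],
  claw=[0, 0, 0, 0],
)

```text
t: 10.05
ee_pos: [0.4595, -0.0874, 0.0476]
ee_rot: [0.991, -0.053, 0.125, 0.007]
force: [-0.7, -0.4, 0.6]
grip_width: 0.0003
finger_force: 0.4
```

```bash
python3 - <<'E'
from h import *; from plant import *
s=read_state(); st(s)
E
```

```text
t 10.05 chest [-0.098  -0.0303  0.0476] zaxis [ 0.249  0.001 -0.969] xaxis [0.969 0.002 0.249] F [-0.68 -0.49  0.58] 0.00027456635616686164
```

Emit:
step_arm(
  slide=[
    [0.0025, 0, 0.0006],
    [0.0025, 0, 0.0006],
    [0.0025, 0, 0.0006],
    [0, 0, 0],
  ],
  dr=[
    [0, 0, 0],
    [0, 0, 0],
    [0, 0, 0],
    [0, 0, 0],
  ],
  claw=[0, 0, 0, 0],
)

```text
t: 10.55
ee_pos: [0.4628, -0.0878, 0.0477]
ee_rot: [0.991, -0.053, 0.125, 0.007]
force: [-0.0, -0.0, -0.7]
grip_width: -0.0003
finger_force: 0.2
```

Emit:
step_arm(
  slide=[
    [0.0025, 0, 0.0006],
    [0, 0, 0],
  ],
  dr=[
    [0, 0, 0],
    [0, 0, 0],
  ],
  claw=[0, 0],
)

```text
t: 10.8
ee_pos: [0.4632, -0.0877, 0.0475]
ee_rot: [0.991, -0.053, 0.125, 0.007]
force: [-4.6, -0.7, 2.6]
grip_width: 0.0003
finger_force: 2.3
```

Emit:
step_arm(
  slide=[
    [0.0025, 0, 0.0006],
    [0, 0, 0],
  ],
  dr=[
    [0, 0, 0],
    [0, 0, 0],
  ],
  claw=[0, 0],
)

```text
t: 11.05
ee_pos: [0.4633, -0.0876, 0.0473]
ee_rot: [0.991, -0.053, 0.124, 0.006]
force: [-10.5, -0.9, 5.3]
grip_width: 0.0001
finger_force: 4.7
```

Both drawers are on their stops. I'll back off, rise, and square the tool above the lid height.

Emit:
step_arm(
  slide=[
    [-0.01, 0, -0.0025],
    [-0.05, 0, -0.013],
    [-0.05, 0, -0.013],
    [0.03, 0, -0.117],
    [0.03, 0, -0.117],
    [0.03, 0, -0.117],
    [0.03, 0, -0.117],
    [0.03, 0, -0.117],
    [0.03, 0, -0.117],
    [0, 0, 0],
  ],
  dr=[
    [0, 0, 0],
    [0, 0, 0],
    [0, 0, 0],
    [0, 0, 0],
    [0, 0, 0],
    [0, 0, 0],
    [0, 0, 0],
    [0, 0, 0],
    [0, -0.06, 0],
    [0, -0.06, 0],
  ],
  claw=[0, 0, 0, 0, 0, 0, 0, 0, 0, 0],
)

```text
t: 12.3
ee_pos: [0.4207, -0.0834, 0.3418]
ee_rot: [0.999, -0.054, 0.002, 0.001]
force: [-0.8, -0.2, -1.1]
grip_width: -0.0
finger_force: 0.0
```

```bash
python3 - <<'E'
from h import *; from plant import *
s=read_state(); st(s); 
for n in('top','side'):
    p,d=read_camera(n); np.savez(f"pics/{n}3.npz",p=p,d=d,**camera_model(n)); cv2.imwrite(f'pics/{n}3.png',p)
for f in('pics/top.npz','pics/top3.npz'):
    p,d,X=cloud(f); q=C.inv().apply((X-O).reshape(-1,3)).reshape(X.shape)
    m=(q[...,2]>.13)&(q[...,2]<.3)&(abs(q[...,1])<.12)&(q[...,0]>-.03)&(q[...,0]<.1); Q=q[m]
    k=np.ones(len(Q),bool)
    for _ in range(4):
        a,b=np.polyfit(Q[k,0],Q[k,2],1); k=abs(Q[:,2]-a*Q[:,0]-b)<.008
    print(f,k.sum(),'angle',np.arctan(-a),'z at x=.085',a*.085+b,'top',np.percentile(Q[k],[1,99],axis=0))
    mm=(abs(q[...,2]-.0635)<.007)&(q[...,0]<-.09)&(abs(q[...,1])<.125)&(q[...,0]>-.2); print('drawer pts out',mm.sum())
print('to',to(s,[.0256,0,.3]))
E
```

```text
t 12.3 chest [-0.1371 -0.0307  0.3418] zaxis [ 0.004 -0.002 -1.   ] xaxis [1.    0.002 0.004] F [-0.76 -0.28 -1.1 ] -7.03763552880804e-06
pics/top.npz 3733 angle 1.0033867188079908 z at x=.085 0.13542662781660103 top [[-0.00083493 -0.11757073  0.13182504]
 [ 0.08678307  0.11765438  0.26587856]]
drawer pts out 390
pics/top3.npz 3737 angle 1.0025254276622355 z at x=.085 0.13556401981590904 top [[-0.00096645 -0.11798385  0.13210247]
 [ 0.08686225  0.11762878  0.26567411]]
drawer pts out 0
to [ 0.40646527 -0.07597455  0.10625698]
```

View pics/side3.png

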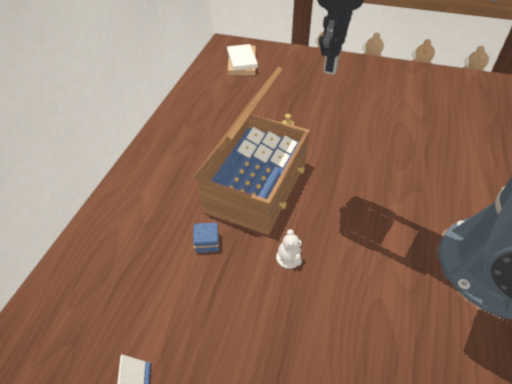

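The side view shows both drawers flush, with knobs at (302,170) and (283,205), and the lid still open. I'll move above the lid's free edge.

Emit:
step_arm(
  slide=[
    [0.055, -0.011, 0],
    [0.055, -0.011, 0],
    [0.055, -0.011, 0],
    [0.055, -0.011, 0],
    [0.055, -0.011, 0],
    [0.055, -0.011, 0],
    [0.055, -0.011, 0],
    [0, 0, 0.08],
    [0, 0, 0.08],
    [0, 0, 0],
  ],
  dr=[
    [0, 0, 0],
    [0, 0, 0],
    [0, 0, 0],
    [0, 0, 0],
    [0, 0, 0],
    [0, 0, 0],
    [0, 0, 0],
    [0, 0, 0],
    [0, 0, 0],
    [0, 0, 0],
  ],
  claw=[0, 0, 0, 0, 0, 0, 0, 0, 0, 0],
)

```text
t: 13.65
ee_pos: [0.5746, -0.0688, 0.2715]
ee_rot: [0.999, -0.054, -0.001, -0.0]
force: [-0.3, 0.2, 0.3]
grip_width: -0.0002
finger_force: 0.0
```

```bash
python3 - <<'E'
from h import *; from plant import *
np.set_printoptions(precision=4,suppress=True)
s=read_state(); st(s); prev=0
for th in (.97,.9,.8,.7,.6,.5,.4,.3,.2,.1,.03,0):
    g=to(s,[.085-.174*np.cos(th)+.012*np.sin(th)+.013,0,.11+.174*np.sin(th)+.012*np.cos(th)]); print(th,g-prev,g); prev=g
E
```

```text
t 13.65 chest [0.0143 0.0008 0.2715] zaxis [-0.003  0.001 -1.   ] xaxis [ 1.     0.002 -0.003] F [-0.3   0.19  0.32] -0.00019407422410854276
0.97 [-0.0118  0.002   0.0279] [-0.0118  0.002   0.0279]
0.9 [-0.0257 -0.      0.0165] [-0.0375  0.002   0.0444]
0.8 [-0.0346 -0.0001  0.0265] [-0.072   0.0019  0.0709]
0.7 [-0.0317 -0.      0.0299] [-0.1038  0.0019  0.1008]
0.6 [-0.0286 -0.      0.0329] [-0.1324  0.0018  0.1337]
0.5 [-0.0252 -0.      0.0356] [-0.1576  0.0018  0.1693]
0.4 [-0.0215 -0.      0.0379] [-0.1791  0.0018  0.2072]
0.3 [-0.0176 -0.      0.0399] [-0.1967  0.0018  0.2471]
0.2 [-0.0135  0.      0.0414] [-0.2102  0.0018  0.2885]
0.1 [-0.0093  0.      0.0426] [-0.2195  0.0018  0.3311]
0.03 [-0.004   0.      0.0303] [-0.2235  0.0018  0.3613]
0 [-0.0011  0.      0.013 ] [-0.2246  0.0018  0.3743]
```

Emit:
step_arm(
  slide=[
    [0, 0, 0.014],
    [0, 0, 0.014],
    [-0.012, 0, 0.008],
    [-0.0125, 0, 0.0085],
    [-0.013, 0, 0.0085],
    [0, 0, 0],
  ],
  dr=[
    [0, 0, 0],
    [0, 0, 0],
    [0, 0, 0],
    [0, 0, 0],
    [0, 0, 0],
    [0, 0, 0],
  ],
  claw=[0, 0, 0, 0, 0, 0],
)

```text
t: 14.4
ee_pos: [0.5604, -0.0673, 0.2523]
ee_rot: [0.999, -0.054, -0.0, -0.0]
force: [-0.2, -0.6, -0.3]
grip_width: 0.0002
finger_force: 0.0
```

Emit:
step_arm(
  slide=[
    [-0.0175, 0, 0.013],
    [-0.0175, 0, 0.013],
    [0, 0, 0],
  ],
  dr=[
    [0, 0, 0],
    [0, 0, 0],
    [0, 0, 0],
  ],
  claw=[0, 0, 0],
)

```text
t: 14.78
ee_pos: [0.5462, -0.0658, 0.2415]
ee_rot: [0.999, -0.054, -0.001, -0.0]
force: [0.3, -0.4, -0.5]
grip_width: 0.0004
finger_force: 0.0
```

```bash
python3 - <<'E'
from h import *; from plant import *
s=read_state(); st(s)
p,d=read_camera('wrist'); cv2.imwrite('pics/w4.png',p)
E
```

```text
t 14.775 chest [-0.0143  0.0007  0.2415] zaxis [-0.001  0.    -1.   ] xaxis [ 1.     0.002 -0.001] F [ 0.33 -0.39 -0.55] 0.0003599716498529747
```

View pics/w4.png

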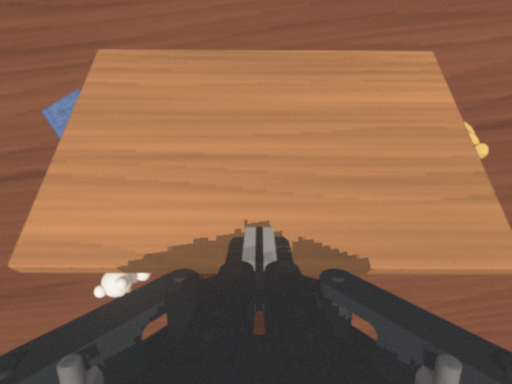

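The fingertips at (260,235) are on the lid's outer face, just behind its free edge (v≈270), and the lid is closing. I'll continue along the arc.

Emit:
step_arm(
  slide=[
    [-0.016, 0, 0.015],
    [-0.016, 0, 0.015],
    [-0.0145, 0, 0.0165],
    [-0.0145, 0, 0.0165],
    [-0.0125, 0, 0.018],
    [-0.0125, 0, 0.018],
    [-0.011, 0, 0.019],
    [-0.011, 0, 0.019],
    [0, 0, 0],
  ],
  dr=[
    [0, 0, 0],
    [0, 0, 0],
    [0, 0, 0],
    [0, 0, 0],
    [0, 0, 0],
    [0, 0, 0],
    [0, 0, 0],
    [0, 0, 0],
    [0, 0, 0],
  ],
  claw=[0, 0, 0, 0, 0, 0, 0, 0, 0],
)

```text
t: 15.95
ee_pos: [0.5035, -0.0612, 0.1866]
ee_rot: [0.999, -0.054, -0.001, -0.0]
force: [-0.3, 0.4, -0.4]
grip_width: 0.0001
finger_force: 0.0
```

Emit:
step_arm(
  slide=[
    [-0.007, 0, 0.02],
    [-0.007, 0, 0.02],
    [-0.005, 0, 0.021],
    [-0.005, 0, 0.021],
    [-0.003, 0, 0.021],
    [0, 0, 0.015],
    [0, 0, 0],
  ],
  dr=[
    [0, 0, 0],
    [0, 0, 0],
    [0, 0, 0],
    [0, 0, 0],
    [0, 0, 0],
    [0, 0, 0],
    [0, 0, 0],
  ],
  claw=[0, 0, 0, 0, 0, 0, 0],
)

```text
t: 16.82
ee_pos: [0.4932, -0.0601, 0.1396]
ee_rot: [0.999, -0.054, -0.0, -0.0]
force: [0.7, -0.8, 0.6]
grip_width: -0.0002
finger_force: 0.0
```

```bash
python3 - <<'E'
from h import *; from plant import *
s=read_state(); st(s); print(to(s,[-.072,0,.123]))
E
```

```text
t 16.825 chest [-0.0675  0.0005  0.1396] zaxis [-0.001  0.    -1.   ] xaxis [ 1.     0.002 -0.001] F [ 0.84 -0.75  0.61] -0.00021186608939621974
[-0.0111323   0.00131571  0.04157504]
```

Emit:
step_arm(
  slide=[
    [0, 0, 0.01],
    [0, 0, 0.01],
    [0, 0, 0.01],
    [0, 0, 0],
  ],
  dr=[
    [0, 0, 0],
    [0, 0, 0],
    [0, 0, 0],
    [0, 0, 0],
  ],
  claw=[0, 0, 0, 0],
)

```text
t: 17.32
ee_pos: [0.4933, -0.06, 0.1278]
ee_rot: [0.999, -0.054, -0.0, -0.0]
force: [-0.4, -1.2, -0.2]
grip_width: -0.0002
finger_force: 0.0
```

Emit:
step_arm(
  slide=[
    [0, 0, 0.004],
    [0, 0, 0.003],
    [0, 0, 0],
  ],
  dr=[
    [0, 0, 0],
    [0, 0, 0],
    [0, 0, 0],
  ],
  claw=[0, 0, 0],
)

```text
t: 17.7
ee_pos: [0.4933, -0.0601, 0.1252]
ee_rot: [0.999, -0.054, -0.0, -0.0]
force: [0.1, -0.6, -0.2]
grip_width: 0.0
finger_force: 0.0
```

Emit:
step_arm(
  slide=[
    [0, 0, 0.0025],
    [0, 0, 0],
  ],
  dr=[
    [0, 0, 0],
    [0, 0, 0],
  ],
  claw=[0, 0],
)

```text
t: 17.95
ee_pos: [0.4933, -0.0601, 0.1243]
ee_rot: [0.999, -0.054, 0.0, -0.0]
force: [-0.6, 0.6, 0.1]
grip_width: -0.0002
finger_force: 0.0
```

Emit:
step_arm(
  slide=[
    [0, 0, 0.0025],
    [0, 0, 0],
    [0, 0, 0.0025],
    [0, 0, 0],
  ],
  dr=[
    [0, 0, 0],
    [0, 0, 0],
    [0, 0, 0],
    [0, 0, 0],
  ],
  claw=[0, 0, 0, 0],
)

```text
t: 18.45
ee_pos: [0.4933, -0.0601, 0.1222]
ee_rot: [0.999, -0.054, -0.0, -0.0]
force: [0.3, 0.1, 0.5]
grip_width: -0.0
finger_force: 0.0
```

Emit:
step_arm(
  slide=[
    [0, 0, 0.0025],
    [0, 0, 0],
  ],
  dr=[
    [0, 0, 0],
    [0, 0, 0],
  ],
  claw=[0, 0],
)

```text
t: 18.7
ee_pos: [0.4934, -0.0601, 0.122]
ee_rot: [0.999, -0.054, 0.0, 0.0]
force: [-4.0, 0.5, 10.4]
grip_width: -0.0
finger_force: 5.3
```

The tips are at 0.122 with 10 N, so the lid is on its rim. I'll withdraw straight up and check.

Emit:
step_arm(
  slide=[
    [0, 0, 0.002],
    [0, 0, 0],
    [0, 0, -0.02],
    [-0.02, 0, -0.1],
    [-0.08, 0, -0.1],
    [-0.1, 0, -0.1],
    [-0.1, 0, -0.1],
    [-0.1, 0, 0],
    [0, 0, 0],
  ],
  dr=[
    [0, 0, 0],
    [0, 0, 0],
    [0, 0, 0],
    [0, 0, 0],
    [0, 0, 0],
    [0, 0, 0],
    [0, 0, 0],
    [0, 0, 0],
    [0, 0, 0],
  ],
  claw=[0, 0, 0, 0, 0, 0, 0, 0, 0],
)

```text
t: 19.82
ee_pos: [0.3328, -0.0426, 0.289]
ee_rot: [0.999, -0.054, 0.001, 0.0]
force: [-0.3, -0.2, 0.1]
grip_width: -0.0002
finger_force: 0.0
```

```bash
python3 - <<'E'
from h import *; from plant import *
s=read_state(); st(s); I=[]
for n in('top','side'):
    p,d=read_camera(n); np.savez(f"pics/{n}4.npz",p=p,d=d,**camera_model(n)); I.append(p[100:310,180:420])
cv2.imwrite('pics/end.png',cv2.resize(np.hstack(I),None,fx=1.6,fy=1.6))
p,d,X=cloud('pics/top4.npz'); q=C.inv().apply((X-O).reshape(-1,3)).reshape(X.shape)
m=(abs(q[...,2]-.122)<.012)&(abs(q[...,0])<.095)&(abs(q[...,1])<.125); a,b=np.polyfit(q[m][:,0],q[m][:,2],1); print('lid slope',-a,'z',b,m.sum(),cv2.minAreaRect(X[m][:,:2].astype(np.float32)))
for n,(e,f,g,h) in dict(ring=(150,178,213,243),bear=(222,250,222,247),bell=(176,206,380,408)).items():
    for fn in('pics/top.npz','pics/top4.npz'):
        Y=cloud(fn)[2]; k=np.zeros_like(m);k[e:f,g:h]=1;k&=(Y[...,2]>.012)&(Y[...,2]<.1); print(n,cv2.minAreaRect(Y[k][:,:2].astype(np.float32))[0])
for fn in('pics/top.npz','pics/top4.npz'):
    Y=C.inv().apply((cloud(fn)[2]-O).reshape(-1,3)); k=(abs(Y[:,2]-.0365)<.012)&(Y[:,0]<-.09)&(Y[:,0]>-.2)&(abs(Y[:,1])<.11)
    print('knobs',[(Y[k&(sg*Y[:,1]>0)].min(0)[0] if (k&(sg*Y[:,1]>0)).any() else None) for sg in(1,-1)])
E
```

```text
t 19.825 chest [-0.2289  0.0003  0.289 ] zaxis [ 0.002 -0.    -1.   ] xaxis [1.    0.002 0.002] F [-0.26 -0.24  0.08] -0.00015075233651344388
lid slope 0.003546618785149094 z 0.12370864589736859 8019 ((0.5611996650695801, -0.0680939108133316), (0.2502189576625824, 0.17917701601982117), 83.52159881591797)
ring (0.6157720685005188, 0.13182823359966278)
ring (0.6156402826309204, 0.13183023035526276)
bear (0.4310801029205322, 0.11744163930416107)
bear (0.4313085675239563, 0.11813805997371674)
bell (0.5394977331161499, -0.2943134307861328)
bell (0.5393540263175964, -0.29277604818344116)
knobs [np.float64(-0.1712759807494944), np.float64(-0.15538271283598548)]
knobs [np.float64(-0.09840318749427532), np.float64(-0.09887603044503615)]
```

View pics/end.png

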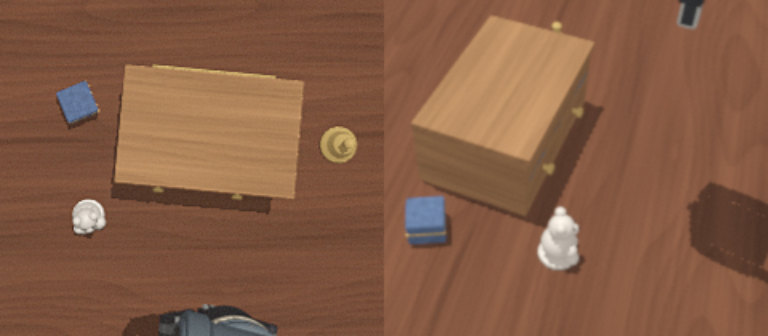

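The lid is flat, and both knobs stand 14 mm out from a flush front (chest x ≈ -0.099). The chest and the bystanders haven't moved, so I'm handing the job in.

```bash
python3 -c "
from plant import env; print(env.finish_job())"
```

```text
the job is handed in; nothing more can be done
None
```

Both drawers are pushed home and then the lid shut; the final camera check showed the chest and the three bystanders unmoved, and I handed the job in at about 20 s.

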